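# File the tablet jars into the guide lane

## Task

Push the two cream-white tablet jars along the bench, upright and without lifting them, into the blue guide lane so that they stand in single file between its straight rails, the front one against the end stop and the second against the first. Leave the clear sample cups and the two dropper bottles where they stand.

Things in the scene. Friction and masses are not known exactly. Their poses are not given: they have to be found in the camera images.
- guide_lane: blue metal guide lane screwed to the bench: two parallel rails 22 mm high and 10 mm thick, 54 mm apart inside and 110 mm long, closed at one end by a stop 28 mm high; beyond the straight part the last 45 mm of the rails flare outwards into a mouth about 90 mm wide inside. No floor: jars slide on the bench. Origin on the bench at the middle of the stop's inner face; its +y axis runs along the middle of the lane from the stop out through the mouth, x across the lane, z up.
- lane_mouth (a point): point on the bench on the lane's centre line at the outer end of the flared mouth, 150 mm from the stop's inner face
- jar_a: cream-white plastic tablet jar with a flat press lid, upright: body 41 mm across, lid 42.4 mm across, 55 mm tall, about 50 g; loose on the bench. Origin at the centre of its underside, z up. The two jars are alike and either may go in first.
- jar_b: cream-white plastic tablet jar with a flat press lid, upright: body 41 mm across, lid 42.4 mm across, 55 mm tall, about 50 g; loose on the bench. Origin at the centre of its underside, z up. The two jars are alike and either may go in first.
- clear_cup: open clear plastic sample cup, 56 mm across, 44 mm tall, a bystander; origin at the centre of its underside
- red_bottle: dropper bottle of red stain with a black top, 39 mm across, 112 mm tall, a bystander; origin at the centre of its underside
- blue_bottle: dropper bottle of blue stain with a red top, 39 mm across, 116 mm tall, a bystander; origin at the centre of its underside
Mind the look-alikes: they are no part of the job. Leave any purple or red look-alike of the jar_a alone.

How it is judged:
By the outcome, as a careful person would: the job done as asked, in the order asked, and still so for the second after the job is handed in, with the robot touching nothing.
It also fails if it takes over 72 s, if anything falls off the work surface, if the arm or the gripper's body presses on something with over 40 N, if the wrist force passes 120 N, or if a joint passes its speed limit or range.

## Robot

A 6-joint arm with a two-finger parallel gripper is mounted at the origin on a cart in front of the work surface, level with it; the furniture and walls round the work are solid. World frame = base frame: x ahead of the robot, y to its left, z up, the work surface at z = 0. Lengths are in m, angles in rad, forces in N, time in s.
With the tool pointing down it reaches from about 0.25 to 0.775 m from the base axis. Payload 4 kg.
Tool frame: the origin (TCP) lies midway between the tips of the shut fingers; the grasp point (between the pads) lies 19 mm behind it (robot.tcp_to_grasp is the distance from the TCP to the grasp point, in m); z points along the fingers, y is the line along which they close (so a half turn about z gives the same grasp; the last joint's range is limited). The gripper opens to 94 mm and grips with 3 to 60 N. Pads are 16 mm wide; open, the fingers measure 119 mm over their backs; the gripper's body (75 mm by 177 mm) begins 78 mm behind the grasp point.
Start: joints at [-1.411, 0.087, 1.371, -0, 1.684, -0.103], TCP at [0.143, -0.531, 0.206] pointing down, gripper open.
Joint ranges: [-3.1, 3.1], [-0.76, 2.03], [0.27, 2.55], [-1.08, 4.22], [0.17, 2.65], [-2.57, 2.57]. Speed limits (rad/s): [2.79, 2.79, 3.14, 3.14, 3.14, 3.14].

## Interface

Orientations are given as [roll, pitch, yaw] about the fixed x, y, z axes, in that order (R = Rz(yaw) Ry(pitch) Rx(roll)).
In Python, from bench import robot, viewer gives the robot as it stands. The module is installed in compiled form; this text tells all that it offers.
- The arm moves only by the shell command python3 -m handwheel 'ROWS' [OPENING]. ROWS is JSON, a list of rows, each a list of 6 numbers: the shift along the tool's x, y, z in units of 0.2 m (1.0 is 0.2 m), then the turn, a rotation vector about the tool's x, y, z in units of 30 degrees (1.0 is 30 degrees). In form: [[x, y, z, wx, wy, wz], ...]. A call has 1 to 10 rows; each row is the pose to reach, as a shift and turn from the pose commanded when the call began, along the tool's axes at that moment; what a row does not reach only later rows make up. A row lasts 1/12 s, in which the tool goes at most 41.7 mm and 7.16 degrees, less where a joint would pass 70% of its speed; a pose out of reach is approached as far as the arm can. A call with a number of a shift or a turn outside -1 to 1 is refused whole. A call with a gripper value outside its range is refused whole. OPENING is the gripper's target within -1 to 1 (shut at 1, half-way at 0, fully open at -1), set as the call begins (- or left out, the last holds). The fingers move at their own pace and stop on an object; the grip force is fixed at half the most. Time passes only in rows, so rows that repeat a pose let the fingers close. It gives the time, the measured TCP pose, the force, the opening and the grip force at its end, in the units of the state.
- robot.get_obs(): the state, without advancing time (a new reading comes with each control period).
- viewer.snapshot(name): name is "scene" or "top" or "wrist"; returns the picture (384x512x3 uint8, red, green, blue); there is no depth.
- viewer.calibration(name): a dict with "fx", "fy", "cx", "cy" (pixels), "k1" (the pictures are not rectified: a ray, as slopes to the right and down, at radius r is drawn at 1 + k1 r^2 times it, then the intrinsics apply), "R" (3x3) and "t" (3): a world point X has camera coordinates R X + t. Camera axes: x right, y down, z forward; pixel columns grow to the right and rows downward; lengths in m; the calibration is good to about 2 mm. A picture is of the moment at which its call begins: read the wrist's pose just before it. calibration takes no time and is no camera call; for the wrist camera it gives the pose at the moment of the call.
- robot.close_job(): hands the job in; it is judged then, once.
The state is a dict: "time": time; "joint_positions": joint angles; "qvel": joint speeds; "joint_torque": joint torques, N m; "tool_pos": TCP position; "ee_rot": TCP orientation; "wrist_force": force on the tool from outside, world axes, zero at the start; "wrist_torque": the same for the moment, N m; "width": finger opening in m; "finger_force": force on a finger pad.
Only numpy, scipy, OpenCV 4.12 (cv2) and the standard library are available. Lean on these libraries where they do the work, as an engineer would, in place of code of your own. Each camera call takes 0.05 s, during which the arm holds its last target. There are 200 camera calls.

## Working session

There is one attempt and no reset: what is moved stays moved. The work goes in short steps, Python scripts to look and compute and a shell command to move; the robot and the scene stay as the last step left them, time stands still between calls to the robot, and variables do not carry over. Pictures are saved under pics/ and viewed, at most 10 in all, crops included, and the job is handed in when it is done.

```bash
mkdir -p pics
cat > h.py <<'E'
import numpy as np,cv2
from bench import robot,viewer
def ray(c,u,v):
    K=np.array([[c['fx'],0,c['cx']],[0,c['fy'],c['cy']],[0,0,1.]])
    p=cv2.undistortPoints(np.array([[[u,v]]],float),K,np.array([c['k1'],0,0,0.]))[0,0]
    R=np.array(c['R']);t=np.array(c['t'])
    return -R.T@t,R.T@np.array([p[0],p[1],1])
def pix(c,u,v,z):
    o,d=ray(c,u,v);return (o+d*(z-o[2])/d[2])
def proj(c,X):
    R=np.array(c['R']);t=np.array(c['t']);p=R@np.array(X,float)+t;s=p[:2]/p[2];s=s*(1+c['k1']*(s@s))
    return np.array([c['fx']*s[0]+c['cx'],c['fy']*s[1]+c['cy']])
def snap(n,f):
    im=viewer.snapshot(n);cv2.imwrite('pics/'+f,im[:,:,::-1]);return im
E
python3 - <<'E'
from h import *
o=robot.get_obs();print(o)
a=snap('scene','s0.png');b=snap('top','t0.png')
for n in('scene','top'):
    c=viewer.calibration(n);print(n,c)
cv2.imwrite('pics/both.png',np.hstack([a,b])[:,:,::-1][:, :])
E
```

```text
{'time': 0.0, 'joint_positions': array([-1.41107239e+00,  8.79328971e-02,  1.37225655e+00, -1.94516864e-05,
        1.68358226e+00, -1.03106196e-01]), 'qvel': array([ 4.74767179e-04, -6.54492060e-04,  5.39704283e-05, -5.37167038e-04,
        2.41565089e-03, -1.94025326e-03]), 'joint_torque': array([ 6.43891035e-04, -3.40182137e+01, -3.02426541e+01,  7.15843798e-02,
        3.30503436e-02, -1.55570810e-04]), 'tool_pos': array([ 0.14279581, -0.5305707 ,  0.20431509]), 'ee_rot': array([-3.13942318e+00, -2.05045854e-04,  2.62827743e-01]), 'wrist_force': array([ 0.28176144, -0.20311099,  0.96378077]), 'wrist_torque': array([-0.01209882, -0.07138404,  0.00672605]), 'finger_force': 0.0, 'width': 0.09436447690997116}
scene {'fx': 397.6378006921589, 'fy': 397.6378006921589, 'cx': 256.37145755156155, 'cy': 187.2909314663032, 'k1': -0.016927341549099365, 'R': array([[-0.69871058, -0.71534485, -0.00923388],
       [-0.55257056,  0.54782946, -0.62813108],
       [ 0.45438893, -0.43377947, -0.77805275]]), 't': array([0.42169005, 0.32584324, 0.72335394])}
top {'fx': 371.77405803582894, 'fy': 371.77405803582894, 'cx': 256.78719438391073, 'cy': 192.14416538456695, 'k1': 0.037722962176060006, 'R': array([[-0.01757365, -0.99982217,  0.00684033],
       [-0.98210642,  0.01597847, -0.18764775],
       [ 0.18750508, -0.01001559, -0.98221257]]), 't': array([0.02131833, 0.54805526, 0.97765426])}
```

View pics/t0.png

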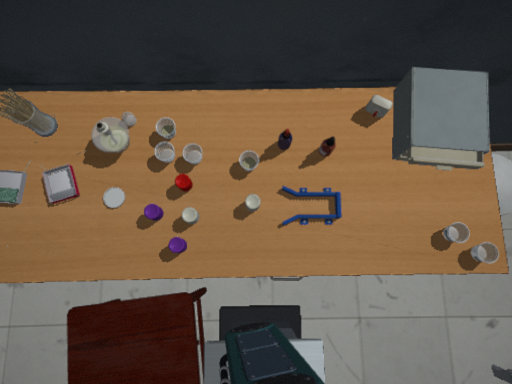

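View pics/s0.png

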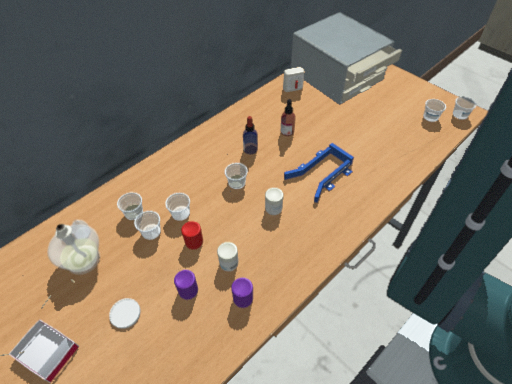

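The top view shows what could be taken for a jar:
- Cream jars at (253,202) and (190,215).
- Purple look-alikes at (153,212) and (177,245), and a red one at (184,182).
- A flat white dish at (114,197).
- Clear cups at (249,160), (192,154), (165,152) and (165,127).

The two cream ones are the jars. The blue lane is at (315,205), with its mouth to the left (+y). Next I'll measure them and take a close crop.

Run:
```python
from h import *
T=cv2.imread('pics/t0.png');S=cv2.imread('pics/s0.png')
ct=viewer.calibration('top');cs=viewer.calibration('scene')
big=cv2.resize(T[130:270,130:350],None,fx=3.6,fy=3.6,interpolation=cv2.INTER_CUBIC);cv2.imwrite('pics/c.png',big)
def blobs(im,c,m,name,amin=30):
    n,l,st,ce=cv2.connectedComponentsWithStats(m.astype(np.uint8))
    for i in range(1,n):
        if st[i,4]>amin: print(name,st[i],ce[i].round(1),'z55',pix(c,*ce[i],.055).round(4),'z0',pix(c,*ce[i],0).round(4))
for im,c,n in((T,ct,'top'),(S,cs,'scene')):
    h=cv2.cvtColor(im,cv2.COLOR_BGR2HSV)
    w=(h[...,1]<60)&(h[...,2]>185); w[:90]=0
    if n=='top': w[270:]=0;w[:,:130]=0;w[:,350:]=0
    else: w[:,380:]=0;w[300:]=0;w[:,200:]&=True
    blobs(im,c,w,n)
    b=(h[...,0]>100)&(h[...,0]<125)&(h[...,1]>150)&(h[...,2]>60)
    if n=='top':
        b[:,:270]=0;b[:,360:]=0;b[:180]=0;b[230:]=0
        p=np.argwhere(b)
        P=np.array([pix(c,x,y,.022) for y,x in p])
        R=cv2.minAreaRect(P[:,:2].astype(np.float32)*1000);print(R,cv2.boxPoints(R))
        # print rail edges per column
        for x in range(280,344,4):
            ys=np.where(b[:,x])[0]
            if len(ys): print(x,ys.tolist())
```

```text
((513.7823486328125, -142.3179931640625), (160.9759521484375, 103.22615814208984), 88.22445678710938) [[ 459.70023  -221.16815 ]
 [ 562.87683  -224.36652 ]
 [ 567.8645    -63.467834]
 [ 464.68787   -60.26947 ]]
284 [187, 188, 189, 222, 223]
288 [189, 190, 191, 220, 221, 222]
292 [191, 192, 193, 218, 219, 220]
296 [193, 194, 195, 216, 217, 218]
300 [189, 190, 191, 192, 193, 194, 195, 215, 216, 217]
304 [192, 193, 194, 195, 215, 216, 217]
308 [193, 194, 195, 215, 216, 217]
312 [193, 194, 195, 215, 216, 217]
316 [193, 194, 195, 215, 216, 217]
320 [193, 194, 195, 215, 216, 217]
324 [189, 190, 191, 192, 193, 194, 195, 215, 216, 217]
328 [192, 193, 194, 195, 215, 216, 217]
332 [193, 194, 195, 215, 216, 217]
336 [193, 194, 195, 196, 197, 198, 214, 215, 216, 217]
340 [209, 210, 211, 212, 213, 214, 215, 216]
scene [265 188  18  13 192] [273.7 194.1] z55 [0.5223 0.0233 0.055 ] z0 [ 0.5512 -0.0085  0.    ]
scene [117 193  11  19  42] [120.  203.1] z55 [0.7483 0.2881 0.055 ] z0 [0.7946 0.2767 0.    ]
scene [165 193  25  26 170] [178.8 208.5] z55 [0.6426 0.2026 0.055 ] z0 [0.6808 0.1846 0.    ]
scene [134 212  27  21 153] [149.2 225.5] z55 [0.6514 0.2757 0.055 ] z0 [0.6902 0.2633 0.    ]
scene [  48  220   51   49 1374] [ 73.6 246.2] z55 [0.7198 0.4187 0.055 ] z0 [0.7639 0.4173 0.    ]
scene [ 314  232   66   68 1855] [355.8 280.5] z55 [0.2615 0.0629 0.055 ] z0 [0.2703 0.0342 0.    ]
scene [217 242  20  17 263] [227. 250.] z55 [0.4885 0.1962 0.055 ] z0 [0.5148 0.1778 0.    ]
scene [349 242  23  24 152] [360.9 253.7] z55 [0.29   0.0078 0.055 ] z0 [ 0.3011 -0.0252  0.    ]
```

View pics/c.png

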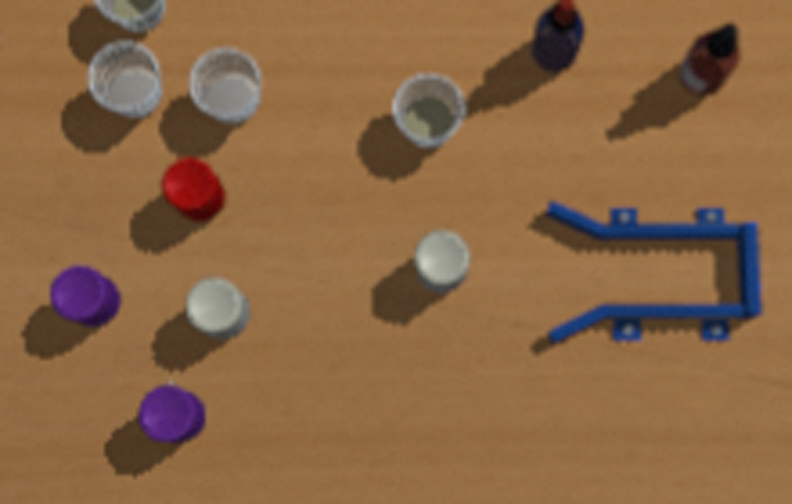

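The crop confirms it: two cream lids at top-view pixels (252.8,201.7) and (190.3,214.7), with the lane mouth facing them. Next I'll refine the jar positions and the lane axis.

Run:
```python
from h import *
T=cv2.imread('pics/t0.png');S=cv2.imread('pics/s0.png')
ct=viewer.calibration('top');cs=viewer.calibration('scene')
h=cv2.cvtColor(T,cv2.COLOR_BGR2HSV)
for n,(u,v) in dict(j1=(253,202),j2=(190,215)).items():
    w=((h[...,1]<60)&(h[...,2]>110)).astype(np.uint8)
    q,l,st,ce=cv2.connectedComponentsWithStats(w);i=l[v,u];print(n,st[i],ce[i].round(1),h[v,u])
    # lid: brightest
    w2=((l==i)&(h[...,2]>150));
    p=np.argwhere(w2)[:,::-1].mean(0) if w2.any() else ce[i];print(w2.sum(),p,pix(ct,*p,.055).round(4), 'mid',pix(ct,*ce[i],.045).round(4))
for n,(u,v) in dict(p1=(153,212),p2=(177,245),red=(184,182)).items(): print(n,pix(ct,u,v,.05).round(3))
b=(h[...,0]>100)&(h[...,0]<125)&(h[...,1]>150)&(h[...,2]>60)
cols=[305,308,312,314,316,318,320,330,332,334]
def rail(lo,hi,cols):
    P=[]
    for x in cols:
        ys=np.where(b[lo:hi,x])[0]+lo; P.append(pix(ct,x,ys.mean(),.015)[:2])
    P=np.array(P);return np.polyfit(P[:,1],P[:,0],1),P
a1,P1=rail(192,200,cols);a2,P2=rail(210,218,[x for x in cols])
print(a1,a2)
for y in(-.06,-.1,-.2):print(y,np.polyval(a1,y),np.polyval(a2,y),(np.polyval(a1,y)+np.polyval(a2,y))/2)
for v in(200,205,210):
    xs=np.where(b[v,325:360])[0]+325;print('stop',v,xs,[pix(ct,x,v,.028)[:2].round(4) for x in(xs.min()-.5,xs.max()+.5)])
# scene blue mask
h=cv2.cvtColor(S,cv2.COLOR_BGR2HSV)
b=((h[...,0]>100)&(h[...,0]<125)&(h[...,1]>150)&(h[...,2]>60));b[:140]=0;b[205:]=0;b[:,:280]=0;b[:,360:]=0
vis=cv2.resize(S[140:205,275:365],None,fx=8,fy=8,interpolation=cv2.INTER_CUBIC);cv2.imwrite('pics/lane.png',vis)
for y in(-.21,):
    pass
```

```text
j1 [245 194  15  15 174] [252.3 201.1] [ 30  18 160]
118 [251.77966102 201.21186441] [0.5226 0.0263 0.055 ] mid [0.5246 0.0248 0.045 ]
j2 [182 207  17  15 197] [189.6 214.3] [ 32  21 156]
128 [188.484375  214.3046875] [0.4894 0.1991 0.055 ] mid [0.4907 0.1978 0.045 ]
p1 [0.498 0.297 0.05 ]
p2 [0.407 0.229 0.05 ]
red [0.581 0.214 0.05 ]
[0.01777802 0.55029895] [0.01589082 0.48625138]
-0.06 0.5492322678089752 0.48529792966620566 0.5172650987375904
-0.1 0.548521146928195 0.48466229701321645 0.5165917219707057
-0.2 0.5467433447262444 0.4830732153807435 0.514908280053494
stop 200 [337 338 339] [array([ 0.5267, -0.2127]), array([ 0.5265, -0.2212])]
stop 205 [337 338 339] [array([ 0.5124, -0.2119]), array([ 0.5123, -0.2203])]
stop 210 [337 338 339 340] [array([ 0.4982, -0.2111]), array([ 0.498 , -0.2223])]
```

View pics/lane.png

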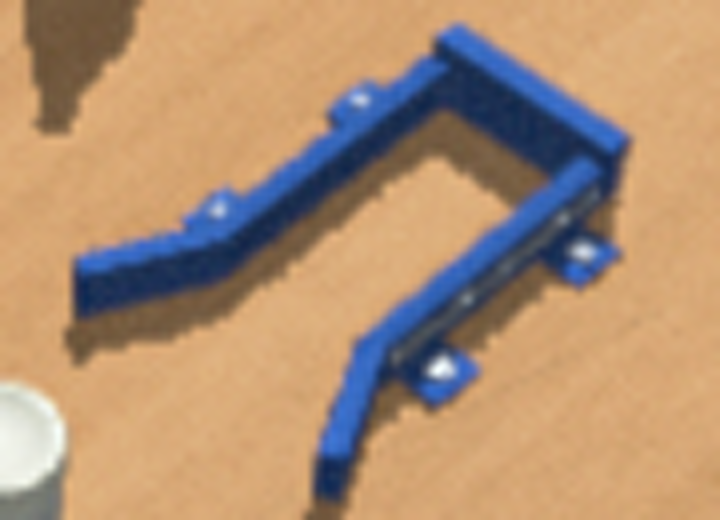

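The lane picture shows the stop's top edge running from crop (440,40) to (620,145). Both rails are straight, the four screw lugs sit low on the outside, and the mouth is clear. My plan is to push with two nearly shut fingers, tips leaning forward and just above the rails, so each jar nests between the fingertips.

```bash
cat >> h.py <<'E'
from scipy.spatial.transform import Rotation as Ro
def row(pos,yaw=np.pi/2,tilt=0,o=None):
    "tilt deg about tool y; prints row for target TCP pose in tool units"
    o=o or robot.get_obs();R0=Ro.from_euler('xyz',o['ee_rot'])
    Rt=Ro.from_euler('xyz',[np.pi,0,yaw])*Ro.from_rotvec([0,np.radians(tilt),0])
    d=R0.inv().apply(np.array(pos)-o['tool_pos'])/.2
    w=np.degrees((R0.inv()*Rt).as_rotvec())/30
    print(np.r_[d,w].round(3).tolist())
E
python3 - <<'E'
from h import *
cs=viewer.calibration('scene')
print('stop mid scene',pix(cs,341,152.2,.028), 'proj', proj(cs,[.5145,-.2115,.028]))
o=robot.get_obs();p=o['tool_pos'].copy();y=o['ee_rot'][2]
T=np.array([.522,.085,.2]);
for k in range(4):
    o2=dict(tool_pos=p+(T-p)*k/4,ee_rot=[np.pi,0,y+(np.pi/2-y)*k/4])
    row(p+(T-p)*(k+1)/4,y+(np.pi/2-y)*(k+1)/4,0,o2)
E
```

```text
stop mid scene [ 0.50957576 -0.21412359  0.028     ] proj [338.85553573 151.73977881]
[0.658, -0.62, 0.006, 0.0, 0.0, -0.625]
[0.822, -0.376, 0.006, -0.0, 0.0, -0.625]
[0.899, -0.092, 0.006, 0.0, 0.0, -0.625]
[0.881, 0.202, 0.006, 0.0, 0.0, -0.625]
```

```bash
python3 -m handwheel '[[0.66,-0.62,0,0,0,-0.62],[0.66,-0.62,0,0,0,-0.62],[0.66,-0.62,0,0,0,-0.62],[0.66,-0.62,0,0,0,-0.62],[0.66,-0.62,0,0,0,-0.62],[0.66,-0.62,0,0,0,-0.62]]' 0.45
python3 -m handwheel '[[0.82,-0.38,0,0,0,-0.62],[0.82,-0.38,0,0,0,-0.62],[0.82,-0.38,0,0,0,-0.62],[0.82,-0.38,0,0,0,-0.62],[0.82,-0.38,0,0,0,-0.62],[0.82,-0.38,0,0,0,-0.62]]'
python3 -m handwheel '[[0.9,-0.09,0,0,0,-0.62],[0.9,-0.09,0,0,0,-0.62],[0.9,-0.09,0,0,0,-0.62],[0.9,-0.09,0,0,0,-0.62],[0.9,-0.09,0,0,0,-0.62],[0.9,-0.09,0,0,0,-0.62]]'
python3 -m handwheel '[[0.88,0.2,0,0,0,-0.62],[0.88,0.2,0,0,0,-0.62],[0.88,0.2,0,0,0,-0.62],[0.88,0.2,0,0,0,-0.62],[0.88,0.2,0,0,0,-0.62],[0.88,0.2,0,0,0,-0.62],[0.88,0.2,0,0,0,-0.62],[0.88,0.2,0,0,0,-0.62]]'
python3 - <<'E'
from h import *
o=robot.get_obs();print(o['tool_pos'],o['ee_rot'],o['width'],o['joint_positions'].round(2))
row([.5224,.085,.16],tilt=-10)
im=snap('wrist','w0.png')
E
```

```text
time: 0.6
tool_pos: [0.2396, -0.3743, 0.2055]
ee_rot: [3.142, -0.001, 0.592]
wrist_force: [0.5, -0.3, 0.2]
width: 0.0573
finger_force: 0.0
time: 1.1
tool_pos: [0.3336, -0.2213, 0.2053]
ee_rot: [3.142, -0.0, 0.917]
wrist_force: [-0.3, 0.0, -0.7]
width: 0.0263
finger_force: 0.0
time: 1.6
tool_pos: [0.4296, -0.0688, 0.2048]
ee_rot: [-3.141, 0.0, 1.24]
wrist_force: [0.6, -0.2, -0.7]
width: 0.0256
finger_force: 0.0
time: 2.27
tool_pos: [0.5237, 0.081, 0.2053]
ee_rot: [-3.141, 0.001, 1.559]
wrist_force: [0.3, 0.2, -0.2]
width: 0.0258
finger_force: 0.0
[0.52366399 0.08103213 0.20527458] [-3.14080728e+00  1.46858247e-03  1.55854100e+00] 0.02583302264402856 [ 0.05  0.04  1.42 -0.    1.68  0.06]
[0.02, -0.006, 0.226, -0.004, -0.331, -0.023]
```

View pics/w0.png

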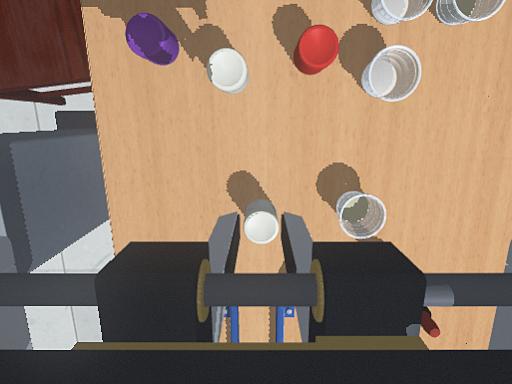

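The wrist view shows jar 1's lid at (262,226), centred between the fingertips at about (228,215) and (294,215). Jar 2's lid is at (228,72), with purple and red look-alikes beside it and the lane rails below. The finger row is aligned with jar 1, so I'll descend behind it with the tilt.

```bash
python3 - <<'E'
from h import *
c=viewer.calibration('wrist')
h=cv2.cvtColor(cv2.imread('pics/w0.png'),cv2.COLOR_BGR2HSV)
print('j1',pix(c,262,228,.055),'j2',pix(c,229,69,.055))
E
python3 -m handwheel '[[0.02,0,0.2,0,-0.33,-0.02],[0.02,0,0.2,0,-0.33,-0.02],[0.02,0,0.2,0,-0.33,-0.02],[0.02,0,0.2,0,-0.33,-0.02]]'
python3 - <<'E'
from h import *
o=robot.get_obs();print(o['tool_pos'],o['ee_rot'])
row([.5230,.082,.026],tilt=-10)
E
```

```text
j1 [0.52590563 0.02227687 0.055     ] j2 [0.49360062 0.19680752 0.055     ]
time: 2.65
tool_pos: [0.5238, 0.0867, 0.1657]
ee_rot: [-3.141, 0.172, 1.571]
wrist_force: [0.4, -0.5, 0.2]
width: 0.0259
finger_force: 0.0
[0.52376036 0.08673154 0.16574761] [-3.1408207   0.17247812  1.57141028]
[0.097, -0.003, 0.692, -0.001, -0.004, 0.001]
```

```bash
python3 -m handwheel '[[0.03,0,0.2,0,0,0],[0.06,0,0.4,0,0,0],[0.08,0,0.55,0,0,0],[0.1,0,0.69,0,0,0],[0.1,0,0.69,0,0,0],[0.1,0,0.69,0,0,0]]'
python3 - <<'E'
from h import *
o=robot.get_obs();print(o['tool_pos'],o['ee_rot'])
row([.523,.055,.026],tilt=-10)
row([.519,.0,.026],tilt=-10)
row([.517,-.07,.026],tilt=-10)
snap('wrist','w1.png')
E
```

```text
time: 3.15
tool_pos: [0.5239, 0.0821, 0.0267]
ee_rot: [-3.14, 0.173, 1.57]
wrist_force: [-0.0, -0.8, -0.2]
width: 0.0258
finger_force: 0.0
[0.5239419  0.0821224  0.02666025] [-3.14022008  0.17272775  1.56977123]
[-0.133, -0.005, 0.027, -0.003, -0.003, -0.002]
[-0.404, -0.024, 0.074, -0.003, -0.003, -0.002]
[-0.749, -0.034, 0.134, -0.003, -0.003, -0.002]
```

View pics/w1.png

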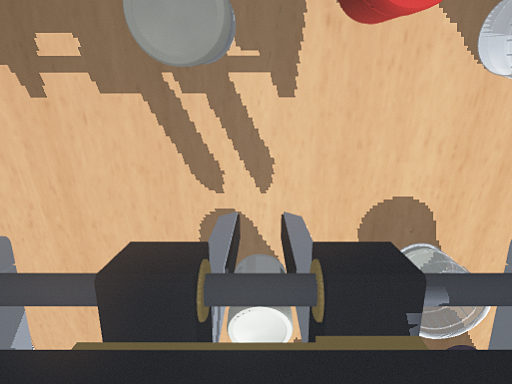

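The wrist view shows jar 1 directly ahead of the fingertips, lid at (261,327), centred on the finger pair. Now I'll push gently.

```bash
python3 -m handwheel '[[-0.08,0,0.015,0,0,0],[-0.13,0,0.023,0,0,0],[-0.16,0,0.028,0,0,0],[-0.2,-0.003,0.035,0,0,0],[-0.24,-0.006,0.042,0,0,0],[-0.28,-0.01,0.05,0,0,0],[-0.32,-0.014,0.057,0,0,0],[-0.36,-0.018,0.064,0,0,0],[-0.39,-0.021,0.069,0,0,0],[-0.4,-0.022,0.071,0,0,0]]'
python3 - <<'E'
from h import *
o=robot.get_obs();print(o['tool_pos'],o['wrist_force'])
im=snap('top','t1.png');ct=viewer.calibration('top')
row([.5165,-.075,.026],tilt=-10)
T=cv2.imread('pics/t1.png');S=snap('scene','s1.png')[:,:,::-1]
a=cv2.resize(T[165:245,210:350],(560,320),interpolation=cv2.INTER_CUBIC);b=cv2.resize(S[120:230,230:370],(380,300),interpolation=cv2.INTER_CUBIC)
can=np.zeros((600,580,3),np.uint8);can[:320-20,:560]=a[:300];can[300:600,:380]=b;cv2.imwrite('pics/c1.png',can)
E
```

```text
time: 4.03
tool_pos: [0.5196, 0.0014, 0.026]
ee_rot: [-3.141, 0.173, 1.571]
wrist_force: [0.5, 3.2, 2.2]
width: 0.0257
finger_force: 1.4
[0.51957596 0.00139181 0.02602006] [0.48733088 3.2477439  2.18145217]
[-0.376, -0.015, 0.066, -0.001, -0.003, 0.0]
```

View pics/c1.png

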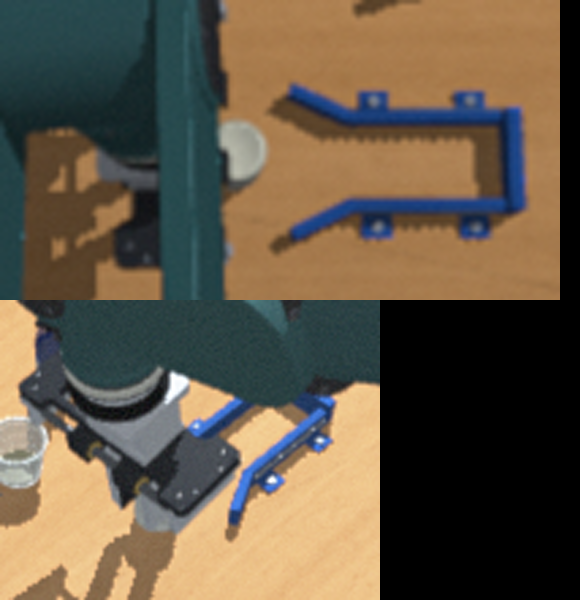

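The top crop shows jar 1's lid at (240,152), right ahead of the fingers and upright, with the lane centre line at crop row 161. I'll keep pushing with a small correction in x.

```bash
python3 -m handwheel '[[-0.04,-0.002,0.007,0,0,0],[-0.08,-0.004,0.014,0,0,0],[-0.12,-0.006,0.021,0,0,0],[-0.16,-0.008,0.028,0,0,0],[-0.2,-0.01,0.035,0,0,0],[-0.24,-0.012,0.042,0,0,0],[-0.28,-0.014,0.049,0,0,0],[-0.32,-0.015,0.056,0,0,0],[-0.36,-0.016,0.063,0,0,0],[-0.38,-0.016,0.067,0,0,0]]'
python3 - <<'E'
from h import *
o=robot.get_obs();print(o['tool_pos'],o['wrist_force'])
snap('top','t2.png')
row([.515,-.165,.026],tilt=-10)
T=cv2.imread('pics/t2.png')
cv2.imwrite('pics/c2.png',cv2.resize(T[165:245,210:350],(560,320),interpolation=cv2.INTER_CUBIC))
E
```

```text
time: 4.97
tool_pos: [0.5163, -0.0762, 0.0257]
ee_rot: [-3.141, 0.173, 1.571]
wrist_force: [0.3, -0.2, -0.0]
width: 0.0258
finger_force: 0.4
[ 0.51628414 -0.07618273  0.02570016] [ 0.26173843 -0.18898854 -0.01736457]
[-0.436, -0.007, 0.075, -0.002, -0.002, -0.0]
```

View pics/c2.png

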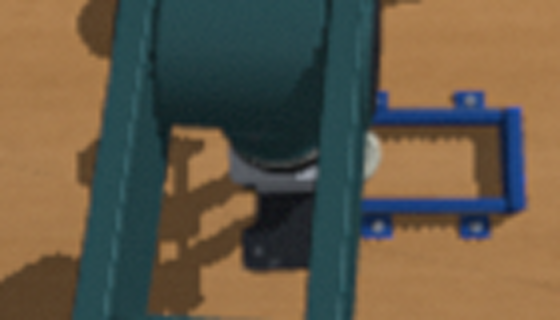

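Jar 1's front edge is at crop (380,155), between the rails. I'll push on towards the stop and watch the force.

```bash
python3 -m handwheel '[[-0.04,-0.001,0.007,0,0,0],[-0.08,-0.002,0.014,0,0,0],[-0.12,-0.003,0.021,0,0,0],[-0.16,-0.004,0.028,0,0,0],[-0.2,-0.005,0.035,0,0,0],[-0.24,-0.006,0.042,0,0,0],[-0.28,-0.007,0.049,0,0,0],[-0.32,-0.008,0.056,0,0,0],[-0.36,-0.008,0.063,0,0,0],[-0.4,-0.008,0.07,0,0,0]]'
python3 -m handwheel '[[-0.01,0,0.002,0,0,0],[-0.02,0,0.004,0,0,0],[-0.02,0,0.004,0,0,0]]'
python3 -m handwheel '[[-0.01,0,0.002,0,0,0],[-0.015,0,0.003,0,0,0],[-0.015,0,0.003,0,0,0]]'
```

```text
time: 5.85
tool_pos: [0.5148, -0.157, 0.0257]
ee_rot: [-3.141, 0.173, 1.572]
wrist_force: [0.0, 1.0, 0.1]
width: 0.0258
finger_force: 0.2
time: 6.1
tool_pos: [0.5149, -0.1606, 0.0256]
ee_rot: [-3.141, 0.173, 1.571]
wrist_force: [-0.2, -0.1, -0.6]
width: 0.0262
finger_force: 0.0
time: 6.35
tool_pos: [0.5149, -0.1632, 0.0255]
ee_rot: [-3.141, 0.173, 1.572]
wrist_force: [-0.4, 0.4, 0.3]
width: 0.0254
finger_force: 0.1
```

```bash
python3 -m handwheel '[[-0.01,0,0.002,0,0,0],[-0.01,0,0.002,0,0,0],[-0.01,0,0.002,0,0,0]]' | grep -E "pos|wrist"
python3 -m handwheel '[[-0.01,0,0.002,0,0,0],[-0.01,0,0.002,0,0,0],[-0.01,0,0.002,0,0,0]]'| grep -E "pos|wrist"
python3 -m handwheel '[[-0.01,0,0.002,0,0,0],[-0.01,0,0.002,0,0,0],[-0.01,0,0.002,0,0,0]]'| grep -E "pos|wrist"
```

```text
tool_pos: [0.5149, -0.1653, 0.0255]
wrist_force: [1.2, -0.3, -0.4]
tool_pos: [0.515, -0.1675, 0.0255]
wrist_force: [0.2, -0.2, 0.8]
tool_pos: [0.515, -0.1696, 0.0254]
wrist_force: [-0.5, 0.7, 0.4]
```

```bash
python3 -m handwheel '[[-0.01,0,0.002,0,0,0],[-0.01,0,0.002,0,0,0],[-0.01,0,0.002,0,0,0]]' | grep -E "pos|wrist"
python3 -m handwheel '[[-0.01,0,0.002,0,0,0],[-0.01,0,0.002,0,0,0],[-0.01,0,0.002,0,0,0]]'| grep -E "pos|wrist"
python3 - <<'E'
from h import *
snap('top','t3.png');T=cv2.imread('pics/t3.png')
S=snap('scene','s3.png')[:,:,::-1]
a=cv2.resize(T[165:245,210:350],(560,320),interpolation=cv2.INTER_CUBIC);b=cv2.resize(S[120:230,260:400],(356,280),interpolation=cv2.INTER_CUBIC)
can=np.zeros((600,560,3),np.uint8);can[:320]=a;can[320:,:356]=b;cv2.imwrite('pics/c3.png',can)
E
```

```text
tool_pos: [0.515, -0.1704, 0.0253]
wrist_force: [0.3, 5.1, 3.2]
tool_pos: [0.515, -0.1708, 0.0252]
wrist_force: [-0.2, 9.4, 3.6]
```

View pics/c3.png

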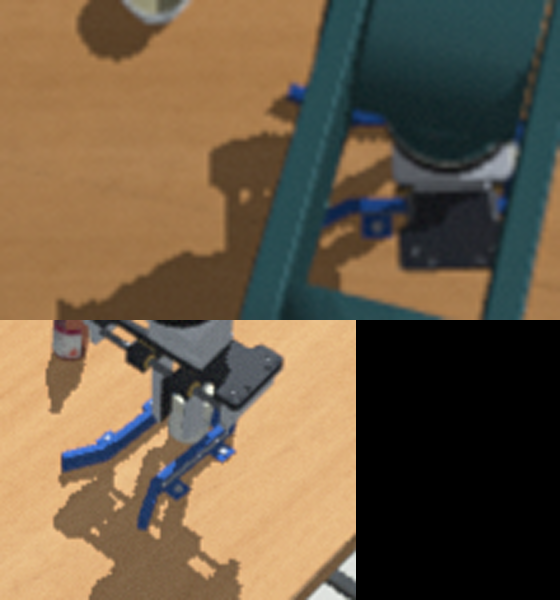

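The force rose to 9 N at TCP y = -0.171, so jar 1 is against the stop, upright, at crop (185,410). I'll back off, rise, and go behind jar 2.

```bash
python3 -m handwheel '[[0.04,0,-0.007,0,0,0],[0.12,0,-0.02,0,0,0],[0.2,0,-0.035,0,0,0],[0.2,0,-0.25,0,0,0],[0.2,0,-0.42,0,0,0],[0.35,0,-0.45,0,0,0],[0.5,-0.02,-0.48,0,0,0],[0.7,-0.05,-0.52,0,0,0],[0.9,-0.08,-0.55,0,0,0],[0.9,-0.08,-0.55,0,0,0]]'
python3 - <<'E'
from h import *
o=robot.get_obs();print(o['tool_pos'])
row([.491,.2,.11],tilt=-10)
snap('top','t4.png');T=cv2.imread('pics/t4.png');h=cv2.cvtColor(T,cv2.COLOR_BGR2HSV)
S=snap('scene','s4.png')[:,:,::-1]
E
```

```text
time: 8.53
tool_pos: [0.498, 0.0282, 0.1026]
ee_rot: [-3.141, 0.171, 1.579]
wrist_force: [0.0, -0.8, -0.2]
width: 0.0258
finger_force: 0.0
[0.49802861 0.02817723 0.10257596]
[0.84, -0.028, -0.183, 0.001, -0.006, 0.015]
```

```bash
python3 -m handwheel '[[0.2,0,-0.05,0,0,0],[0.4,-0.02,-0.1,0,0,0],[0.6,-0.03,-0.14,0,0,0],[0.84,-0.03,-0.18,0,0,0],[0.97,-0.03,-0.2,0,0,0.01],[0.97,-0.03,-0.2,0,0,0.01],[0.97,-0.03,-0.2,0,0,0.01]]' | grep -E "pos|rot"
python3 - <<'E'
from h import *
o=robot.get_obs();c=viewer.calibration('wrist')
row([.491,.24,.1],tilt=-10);row([.491,.24,.026],tilt=-10)
im=snap('wrist','w2.png')
E
```

```text
tool_pos: [0.4934, 0.2203, 0.1083]
ee_rot: [3.141, 0.175, 1.568]
[0.104, -0.012, 0.024, -0.001, 0.001, -0.006]
[0.168, -0.012, 0.388, -0.001, 0.001, -0.006]
```

View pics/w2.png

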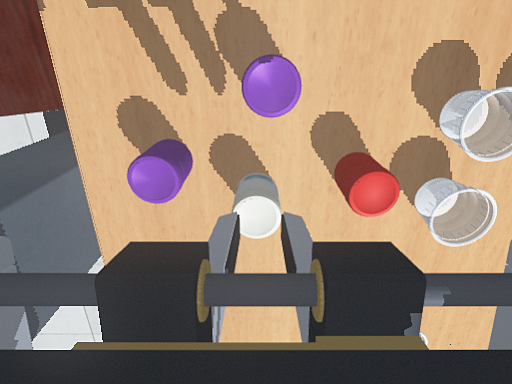

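Jar 2's lid is at (257,215), almost centred between the fingers. The purple jars at (160,170) and (272,85) and the red one at (370,185) are well clear. Now I'll descend behind jar 2.

```bash
python3 -m handwheel '[[0.11,-0.01,-0.02,0,0,0],[0.11,-0.01,-0.02,0,0,0],[0.13,-0.01,0.1,0,0,0],[0.15,-0.01,0.24,0,0,0],[0.17,-0.01,0.39,0,0,0],[0.17,-0.01,0.39,0,0,0],[0.17,-0.01,0.39,0,0,0]]'
python3 - <<'E'
from h import *
o=robot.get_obs();print(o['tool_pos'])
for t in([.491,.21,.026],[.5,.15,.026],[.517,.02,.026],[.5165,-.08,.026]):row(t,tilt=-10)
E
```

```text
time: 9.85
tool_pos: [0.4897, 0.2381, 0.0246]
ee_rot: [-3.138, 0.176, 1.565]
wrist_force: [0.1, -0.1, 0.5]
width: 0.0256
finger_force: 0.0
[0.48974197 0.23806121 0.02461435]
[-0.139, 0.007, 0.018, -0.01, 0.003, -0.011]
[-0.434, 0.054, 0.07, -0.01, 0.003, -0.011]
[-1.074, 0.143, 0.183, -0.01, 0.003, -0.011]
[-1.566, 0.144, 0.271, -0.01, 0.003, -0.011]
```

```bash
python3 -m handwheel '[[-0.04,0.005,0.005,0,0,0],[-0.08,0.007,0.01,0,0,0],[-0.12,0.007,0.016,0,0,0],[-0.16,0.01,0.023,0,0,0],[-0.2,0.015,0.03,0,0,0],[-0.24,0.02,0.037,0,0,0],[-0.28,0.026,0.043,0,0,0],[-0.32,0.032,0.05,0,0,0],[-0.36,0.038,0.057,0,0,0],[-0.4,0.044,0.064,0,0,0]]' | grep pos
python3 -m handwheel '[[-0.04,0.006,0.007,0,0,0],[-0.08,0.012,0.014,0,0,0],[-0.12,0.018,0.021,0,0,0],[-0.16,0.024,0.028,0,0,0],[-0.2,0.03,0.035,0,0,0],[-0.24,0.036,0.042,0,0,0],[-0.28,0.042,0.049,0,0,0],[-0.32,0.048,0.056,0,0,0],[-0.36,0.054,0.063,0,0,0],[-0.4,0.058,0.07,0,0,0]]' | grep pos
python3 - <<'E'
from h import *
o=robot.get_obs();print(o['tool_pos'],o['ee_rot'])
row([.517,.0,.026],tilt=-10)
snap('top','t5.png');T=cv2.imread('pics/t5.png')
cv2.imwrite('pics/c5.png',cv2.resize(T[165:245,190:350],(640,320),interpolation=cv2.INTER_CUBIC))
E
```

```text
tool_pos: [0.4995, 0.1592, 0.0274]
tool_pos: [0.5106, 0.0777, 0.0272]
[0.51057684 0.07768587 0.02716107] [3.14150349 0.17286775 1.56650534]
[-0.382, 0.034, 0.073, -0.001, -0.003, -0.008]
```

View pics/c5.png

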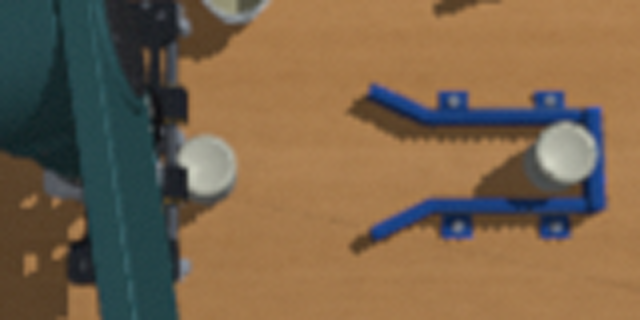

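The picture shows jar 1 in the lane at the stop, lid at (567,152), and jar 2 upright ahead of the fingers, lid at (208,167). That was my 11th viewed picture, one over the limit of 10. I'll view no more and check by numbers from here.

```bash
python3 -m handwheel '[[-0.04,0.004,0.008,0,0,0],[-0.08,0.008,0.016,0,0,0],[-0.12,0.012,0.023,0,0,0],[-0.16,0.016,0.031,0,0,0],[-0.2,0.02,0.038,0,0,0],[-0.24,0.024,0.045,0,0,0],[-0.28,0.027,0.052,0,0,0],[-0.32,0.03,0.059,0,0,0],[-0.36,0.031,0.066,0,0,0],[-0.4,0.031,0.073,0,0,0]]' | grep pos
python3 -m handwheel '[[-0.04,-0.001,0.007,0,0,0],[-0.08,-0.001,0.014,0,0,0],[-0.12,-0.002,0.021,0,0,0],[-0.16,-0.002,0.028,0,0,0],[-0.2,-0.003,0.035,0,0,0],[-0.24,-0.003,0.042,0,0,0],[-0.28,-0.004,0.049,0,0,0],[-0.32,-0.004,0.056,0,0,0],[-0.36,-0.005,0.063,0,0,0],[-0.4,-0.005,0.07,0,0,0]]'
python3 - <<'E'
from h import *
row([.5155,-.12,.026],tilt=-10)
E
```

```text
tool_pos: [0.5163, -0.0037, 0.0264]
time: 13.23
tool_pos: [0.5149, -0.0849, 0.0265]
ee_rot: [-3.142, 0.173, 1.567]
wrist_force: [0.0, 0.7, 0.7]
width: 0.026
finger_force: 0.8
[-0.173, 0.004, 0.033, -0.002, -0.003, -0.008]
```

```bash
python3 -m handwheel '[[-0.03,0,0.006,0,0,0],[-0.06,0.001,0.011,0,0,0],[-0.09,0.002,0.017,0,0,0],[-0.12,0.003,0.022,0,0,0],[-0.15,0.003,0.028,0,0,0],[-0.17,0.003,0.032,0,0,0],[-0.17,0.003,0.032,0,0,0]]' | grep -E "pos|wrist"
python3 -m handwheel '[[-0.01,0,0.002,0,0,0],[-0.02,0,0.004,0,0,0],[-0.02,0,0.004,0,0,0]]' | grep -E "pos|wrist"
python3 -m handwheel '[[-0.01,0,0.002,0,0,0],[-0.01,0,0.002,0,0,0],[-0.01,0,0.002,0,0,0]]' | grep -E "pos|wrist"
```

```text
tool_pos: [0.5155, -0.1196, 0.0261]
wrist_force: [1.0, 0.0, 1.0]
tool_pos: [0.5153, -0.1229, 0.0258]
wrist_force: [-0.2, -0.3, 1.0]
tool_pos: [0.5153, -0.1248, 0.0258]
wrist_force: [0.3, 0.5, 0.8]
```

```bash
for i in 1; do python3 -m handwheel '[[-0.01,0,0.002,0,0,0],[-0.01,0,0.002,0,0,0],[-0.01,0,0.002,0,0,0]]' | grep -E "pos|wrist"
python3 -m handwheel '[[-0.01,0,0.002,0,0,0],[-0.01,0,0.002,0,0,0],[-0.01,0,0.002,0,0,0]]' | grep -E "pos|wrist"; done
```

```text
tool_pos: [0.5153, -0.1269, 0.0258]
wrist_force: [0.3, 1.2, 0.8]
tool_pos: [0.5154, -0.1285, 0.0258]
wrist_force: [-0.6, 2.2, 2.0]
```

```bash
python3 -m handwheel '[[-0.008,0,0.001,0,0,0],[-0.008,0,0.001,0,0,0],[-0.008,0,0.001,0,0,0]]' | grep -E "pos|wrist"
```

```text
tool_pos: [0.5154, -0.1289, 0.0258]
wrist_force: [-0.8, 6.5, 1.6]
```

The force rose to 6.5 N at TCP y = -0.129. That is 42 mm behind the first contact, or one lid diameter, so jar 2 is against jar 1. I'll retreat, rise clear, and measure the lids.

```bash
python3 -m handwheel '[[0.02,0,-0.003,0,0,0],[0.06,0,-0.01,0,0,0],[0.14,0,-0.024,0,0,0],[0.22,0,-0.038,0,0,0],[0.3,0,-0.25,0,0,0],[0.45,0,-0.45,0,0,0],[0.65,0,-0.5,0,0,0],[0.85,0,-0.55,0,0,0],[1,0,-0.6,0,0,0],[1,0,-0.6,0,0,0]]' | grep pos
python3 -m handwheel '[[0.2,0,-0.1,0,0,0],[0.4,0,-0.1,0,0,0],[0.5,0,-0.1,0,0,0],[0.5,0,-0.1,0,0,0],[0.5,0,-0.1,0,0,0]]' | grep -E "pos|wrist"
python3 - <<'E'
from h import *
T=snap('top','t6.png')[:,:,::-1].copy();S=snap('scene','s6.png')[:,:,::-1].copy()
for n,im in(('top',T),('scene',S)):
    c=viewer.calibration(n);h=cv2.cvtColor(im,cv2.COLOR_BGR2HSV)
    w=((h[...,1]<60)&(h[...,2]>(130 if n=='top' else 185)))
    roi=np.zeros_like(w)
    if n=='top': roi[190:222,285:345]=1
    else: roi[130:205,285:365]=1
    w=(w&roi).astype(np.uint8)
    d=cv2.distanceTransform(w,cv2.DIST_L2,5)
    q,l,st,ce=cv2.connectedComponentsWithStats(w)
    for i in range(1,q):
        if st[i,4]>25:print(n,st[i],ce[i].round(1),pix(c,*ce[i],.055).round(4))
    for X in([.515,-.190,.055],[.515,-.148,.055]):print('exp',X,proj(c,X).round(1))
    # bystander change vs first
    A=cv2.imread('pics/'+n[0]+'0.png');df=cv2.absdiff(A,im).max(2)
    for nm,P in dict(cup1=(.62,.04,.03),cup2=(.66,.2,.03),red=(.581,.214,.03),p1=(.498,.297,.03),p2=(.407,.229,.03),rb=(.66,-.18,.05),bb=(.67,-.06,.05)).items():
        u,v=proj(c,P).astype(int);print(nm,(u,v),int((df[v-12:v+12,u-12:u+12]>40).sum()),end='; ')
    print()
E
```

```text
tool_pos: [0.5168, 0.0937, 0.111]
tool_pos: [0.5163, 0.1893, 0.1114]
wrist_force: [0.3, 0.0, -0.5]
top [309 196  30  15 340] [323.6 202.6] [ 0.5154 -0.1709  0.055 ]
exp [0.515, -0.19, 0.055] [330.6 202.7]
exp [0.515, -0.148, 0.055] [315.3 202.9]
cup1 (np.int64(246), np.int64(169)) 0; cup2 (np.int64(190), np.int64(156)) 85; red (np.int64(185), np.int64(183)) 301; p1 (np.int64(154), np.int64(212)) 441; p2 (np.int64(178), np.int64(245)) 354; rb (np.int64(323), np.int64(152)) 0; bb (np.int64(281), np.int64(149)) 0; 
exp [0.515, -0.19, 0.055] [335.  148.5]
exp [0.515, -0.148, 0.055] [324.3 157.1]
cup1 (np.int64(239), np.int64(181)) 312; cup2 (np.int64(176), np.int64(209)) 58; red (np.int64(193), np.int64(234)) 5; p1 (np.int64(187), np.int64(284)) 142; p2 (np.int64(242), np.int64(292)) 32; rb (np.int64(289), np.int64(124)) 503; bb (np.int64(254), np.int64(144)) 482;
```

The two lids form one unbroken blob 30 px long, where two touching 42 mm lids should give 30.8 px. It is centred on the lane at y = -0.171, against an expected -0.169. The nearest cup and both bottles are unchanged, so I'm handing in.

```bash
python3 -c "
from bench import robot
print(robot.close_job())"
```

```text
the job is handed in; nothing more can be done
None
```

Both cream jars were pushed upright into the lane, the front one against the stop and the second against it, and the job is handed in at about 15 s; the nearest cup and both bottles are unchanged in the last top view, the arm hid the other items there, and I viewed 11 pictures, one over the limit of 10.

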